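# Back a paper-feed roller off by one ratchet notch

## Task

The paper-feed roller on the bench has been wound one notch too far. With a fingertip, push the orange thumb lever over, away from the robot, so that the ratchet pawl lifts out of the toothed wheel and stays up; then push a spoke of the star handwheel so that its top goes away from the robot and the wheel turns back by one notch (one tooth, an eighth of a turn), and push the lever back toward the robot so that the pawl drops fully into the next gap. It is all done by pushing, nothing is picked up: leave the jar and the two small bottles near it standing where they are, and do not run the wheel back two notches.

Things in the scene. Friction and masses are not known exactly. Their poses are not given: they have to be found in the camera images.
- feeder: Roller stand, screwed to the bench: grey base 110 x 190 x 10 mm, two blue cheeks 130 mm high at y = -60 and +60. Origin: centre of the base's underside; x points away from the robot, y along the roller, z up. Star handwheel at y = +92, ratchet wheel (8 saw teeth, tip radius 50 mm) at y = -75 (13 thick), orange thumb lever at y = -116. Nothing on it is higher than 192 mm.
- axis (a point): Point on the turning axis of roller, ratchet wheel and star handwheel, in the middle of the roller; in the feeder's frame x = -30, y = 0, z = 100 mm. The axis runs along the feeder's y.
- wheel (a joint): Angle (rad) of roller, ratchet and handwheel. Starts near 0, mid-notch; grows as the top of the wheel goes away from the robot (backward). The next notch back is 0.785. Pawl in: about 0.12 play each way, then backward is blocked, forward the pawl rides over the teeth. Pawl up: turns both ways and stays where left (drag 0.15 N m, about 2 to 3 N at a knob).
- pawl (a joint): Angle (rad) of pawl and thumb lever together: 0 = nose fully down between two teeth, 1.1 = tipped right over, on its stop. A gravity toggle: let go below about 0.6 it falls back down, beyond about 0.8 it falls over to 1.1 and stays. The nose is clear of the teeth from about 0.3. Moving it takes under 3 N.
- red_knob (a point): Centre of the red ball knob (20 mm) of the star handwheel, 80 mm from the axis on an 11 mm steel spoke. At wheel = 0 this spoke points up, leaning 22.5 degrees toward the robot; one notch back it leans 22.5 degrees away. The other three knobs, at quarter turns, are black; the hub is 38 mm wide.
- lever_tip (a point): Middle of the rounded tip of the orange thumb lever, a flat paddle 24 mm wide (along feeder y), 7 mm thick, tip bead 11 mm thick, centred 53 mm from the pivot. At pawl = 0 it leans toward the robot, 32 degrees from upright; at 1.1 it leans away, 31 degrees from upright. A finger pointing down beside it can push it either way. Ratchet and nose are 22 mm to its side (+y).
- pivot (a point): Point on the pawl's pivot axis (along feeder y) in the middle of the lever's width: feeder x = 35, y = -116, z = 120 mm. The hub round it is 18 mm thick.
- jar_small: Small glass jar, 58 mm wide, 68 mm high, loose; a bystander. Origin at the centre of its underside.
- dropper_1: Brown dropper bottle with black bulb, 33 mm wide, 92 mm high, loose; a bystander. Origin at the centre of its underside.
- rinse_bottle: Lilac plastic bottle, 62 mm wide, 116 mm high, loose; a bystander. Origin at the centre of its underside.

How it is judged:
On the way, in this order (a step that is already met when the one before it is completed fails the run):
1. the pawl is tipped up out of the teeth while the wheel is still in its first notch (value of joint pawl above 0.8 rad and value of joint wheel between -0.25 and 0.25 rad), for 0.2 s.
2. with the pawl up, the wheel is turned back by one notch (value of joint pawl above 0.3 rad and value of joint wheel between 0.5 and 1.05 rad), for 0.2 s.
At the end, for the whole second after the job is handed in: The wheel stands one notch back (0.5 to 1.05 rad), at rest, the pawl is down between the teeth (within 0.1 rad of its seat), and the jar and both bottles are within 20 mm of where they stood (value of joint pawl below 0.1 rad and value of joint wheel between 0.5 and 1.05 rad and velocity of joint wheel between -0.05 and 0.05 rad/s and distance of each of jar_small, dropper_1, rinse_bottle from where it was at the start of the episode below 0.02 m); the robot touches nothing.
It fails at once if a bystander is lifted, pushed aside (over 20 mm) or knocked over (distance of any of jar_small, dropper_1, rinse_bottle from where it was at the start of the episode above 0.02 m or angle between any of jar_small, dropper_1, rinse_bottle's own z axis and vertical above 0.4 rad).
It fails at once if the wheel is run back two notches (value of joint wheel above 1.45 rad).
It also fails if it takes over 45 s, if anything falls off the work surface, if the arm or the gripper's body presses on something with over 40 N, if the wrist force passes 120 N, or if a joint passes its speed limit or range.

## Robot

A 7-joint arm with a two-finger parallel gripper is mounted at the origin on a cart in front of the work surface, level with it; the furniture and walls round the work are solid. World frame = base frame: x ahead of the robot, y to its left, z up, the work surface at z = 0. Lengths are in m, angles in rad, forces in N, time in s.
With the tool pointing down it reaches from about 0.425 to 0.925 m from the base axis. Payload 6.8 kg.
Tool frame: the origin (TCP) lies at the very end of the fingers, on their centre line; the grasp point (between the pads) lies 19 mm behind it; z points along the fingers, y is the line along which they close (so a half turn about z gives the same grasp; the last joint's range is limited). The gripper opens to 85 mm and grips with 20 to 120 N. Pads are 22 mm wide; open, the fingers measure 114 mm over their backs; the gripper's body (76 mm by 85 mm) begins 54 mm behind the grasp point. The pads swing forward as they close: fully open they stand 13 mm farther back than shut.
Start: joints at [-1.298, 0.477, 0.022, 1.555, -0.011, 1.109, -0.083], TCP at [0.251, 0.627, 0.231] pointing down, gripper open.
Joint ranges: [-2.96, 2.96], [-0.34, 2.1], [-1.41, 1.46], [0.24, 2.44], [-1.37, 4.51], [0.17, 1.92], [-2.96, 2.96]. Speed limits (rad/s): [2.39, 2.39, 3.14, 3.14, 3.14, 3.14, 3.14].

## Interface

Orientations are given as a unit quaternion [w, x, y, z].
In Python, from station import telemetry, viewer, job, search_frame, cut_out gives the robot as it stands. The module is installed in compiled form; this text tells all that it offers.
- The arm moves only by the shell command python3 -m crank 'ROWS' [FORCE]. ROWS is JSON, a list of rows, each an object with "delta_rot": the turn, a rotation vector about the tool's x, y, z in degrees, a list of three; "xyz": the shift along the tool's x, y, z in m, a list of three; "fingers": the gripper command: -1 is fully open, 1 is shut, values between are in proportion. In form: [{"delta_rot": [ax, ay, az], "xyz": [dx, dy, dz], "fingers": fingers}, ...]. A call has 1 to 10 rows; each row is the pose to reach, as a shift and turn from the pose commanded when the call began, along the tool's axes at that moment; what a row does not reach only later rows make up. A row lasts 1/10 s, in which the tool goes at most 50 mm and 8.59 degrees, less where a joint would pass 70% of its speed; a pose out of reach is approached as far as the arm can. A call with a gripper value outside its range is refused whole. The fingers move at their own pace and stop on an object; FORCE is the grip in N (left out, the last holds). Time passes only in rows, so rows that repeat a pose let the fingers close. It gives the time, the measured TCP pose, the force, the opening and the grip force at its end, in the units of the state.
- telemetry.get_obs(): the state, without advancing time (a new reading comes with each control period).
- viewer.read_camera(name): name is "scene" or "side" or "wrist"; returns a dict with "img" (480x640x3 uint8, red, green, blue), "fx", "fy", "cx", "cy" (pixels), "origin" and "rotation" of the camera in the world. Camera axes: x right, y up, looking along -z (the intrinsics and any distortion apply to the point x, -y, -z); pixel columns grow to the right and rows downward; lengths in m; the calibration is good to about 2 mm. The wrist camera is an equidistant fisheye: a pixel r from the principal point sees the ray r / f radians off the axis. A picture is of the moment at which its call begins. There is no depth.
- job.hand_in(): hands the job in; it is judged then, once.
Trained networks look in the newest picture that a camera, given by its name, has taken for a name from the list of things; names that differ only in an ending like _2 or _b are one class to them, and where a whole thing is asked for, a point or a joint stands for the part that bears it (a point fixed in the world has none). Each returns a list of dicts, best first, with "score" (0 to 1); they miss things now and then, are a little off and sometimes report something else, mostly with a low value. They report only what shows in the picture. A call takes as long as a camera call.
- search_frame(camera, thing): "pixel" ([column, row] in pixels, amid what is visible of it).
- cut_out(camera, thing): "pixels" (480x640 bool, what is visible of it) and "pixel" ([column, row] in pixels, amid what is visible of it).
The state is a dict: "t": time; "q": joint angles; "joint_vel": joint speeds; "joint_torque": joint torques, N m; "eef_pos": TCP position; "tool_rot": TCP orientation; "contact_force": force on the tool from outside, world axes, zero at the start; "torque": the same for the moment, N m; "gripper_width": opening from 0.0 (shut) to 1.0 (fully open); "grasp_force": force on a finger pad.
Only numpy, scipy, OpenCV 4.12 (cv2) and the standard library are available. Lean on these libraries where they do the work, as an engineer would, in place of code of your own. Each camera call takes 0.05 s, during which the arm holds its last target. There are 200 camera calls.

## Working session

There is one attempt and no reset: what is moved stays moved. The work goes in short steps, Python scripts to look and compute and a shell command to move; the robot and the scene stay as the last step left them, time stands still between calls to the robot, and variables do not carry over. Pictures are saved under pics/ and viewed, at most 10 in all, crops included, and the job is handed in when it is done.

```bash
mkdir -p pics
cat > h.py <<'E'
import numpy as np, cv2
from station import telemetry, viewer, job, search_frame, cut_out
def ray(c,px):
    p=np.array([(px[0]-c['cx'])/c['fx'],(px[1]-c['cy'])/c['fy']])
    d=np.array([p[0],-p[1],-1.]); d=np.array(c['rotation'])@d
    return np.array(c['origin']),d/np.linalg.norm(d)
def tri(rs):
    A=0;b=0
    for o,d in rs:
        P=np.eye(3)-np.outer(d,d);A=A+P;b=b+P@o
    x=np.linalg.solve(A,b);return x,[np.linalg.norm((np.eye(3)-np.outer(d,d))@(x-o)) for o,d in rs]
def proj(c,X):
    v=np.array(c['rotation']).T@(np.array(X)-np.array(c['origin']))
    return c['cx']+c['fx']*v[0]/-v[2], c['cy']-c['fy']*v[1]/-v[2]
E
python3 - <<'E'
from h import *
o=telemetry.get_obs();print({k:np.round(v,3) for k,v in o.items()})
C={}
for n in('scene','side'):
    c=viewer.read_camera(n);C[n]=c;cv2.imwrite(f'pics/{n}0.png',c['img'][:,:,::-1])
    print(n,{k:np.round(v,3).tolist() for k,v in c.items() if k!='img'})
for t in('feeder','red_knob','lever_tip','pivot','axis','jar_small','dropper_1','rinse_bottle'):
    D={n:search_frame(n,t)[:2] for n in C}
    print(t,{n:[(np.round(d['pixel']).tolist(),round(d['score'],2)) for d in D[n]] for n in D})
    if all(D.values()): print(tri([ray(C[n],D[n][0]['pixel']) for n in D]))
E
```

```text
{'t': np.float64(0.0), 'q': array([-1.298,  0.478,  0.022,  1.556, -0.011,  1.109, -0.083]), 'joint_vel': array([-0.001,  0.002, -0.002, -0.001,  0.001,  0.   , -0.001]), 'joint_torque': array([ 0.0000e+00, -5.9644e+01,  1.6080e+00, -2.8121e+01,  1.2000e-02,
        9.0000e-03,  0.0000e+00]), 'eef_pos': array([0.251, 0.626, 0.23 ]), 'tool_rot': array([-0.   ,  0.189,  0.982, -0.001]), 'contact_force': array([ 1.244, -0.614, -0.455]), 'torque': array([-0.044,  0.029, -0.08 ]), 'grasp_force': np.float64(0.0), 'gripper_width': np.float64(0.999)}
scene {'fx': 446.315, 'fy': 446.315, 'cx': 312.562, 'cy': 246.599, 'origin': [0.126, -0.324, 0.673], 'rotation': [0.815, 0.381, -0.184, -0.396]}
side {'fx': 551.896, 'fy': 551.896, 'cx': 314.832, 'cy': 240.245, 'origin': [0.461, 0.925, 0.932], 'rotation': [-0.077, -0.046, 0.403, 0.911]}
feeder {'scene': [([319.0, 317.0], 0.68)], 'side': [([350.0, 251.0], 0.74)]}Traceback (most recent call last):
  File "<stdin>", line 10, in <module>
  File "h.py", line 5, in ray
    d=np.array([p[0],-p[1],-1.]); d=np.array(c['rotation'])@d
                                    ~~~~~~~~~~~~~~~~~~~~~~~^~
ValueError: matmul: Input operand 1 has a mismatch in its core dimension 0, with gufunc signature (n?,k),(k,m?)->(n?,m?) (size 3 is different from 4)
```

Rotation is a quaternion; fix it.

```bash
sed -i "s/^import numpy.*/&\nfrom scipy.spatial.transform import Rotation as R\ndef rot(q): q=np.array(q); return R.from_quat([q[1],q[2],q[3],q[0]]).as_matrix()/; s/np.array(c\['rotation'\])/rot(c['rotation'])/" h.py
python3 - <<'E'
from h import *
C={n:viewer.read_camera(n) for n in('scene','side')}
for t in('feeder','red_knob','lever_tip','pivot','axis','jar_small','dropper_1','rinse_bottle'):
    D={n:search_frame(n,t)[:2] for n in C}
    print(t,{n:[(np.round(d['pixel']).tolist(),round(d['score'],2)) for d in D[n]] for n in D})
    if all(D.values()): print(*[np.round(v,3) for v in tri([ray(C[n],D[n][0]['pixel']) for n in D])])
E
```

```text
feeder {'scene': [([322.0, 318.0], 0.83)], 'side': [([353.0, 248.0], 0.89)]}
[ 0.557 -0.006  0.06 ] [0.002 0.002]
red_knob {'scene': [([316.0, 307.0], 0.73)], 'side': [([360.0, 242.0], 0.65)]}
[0.544 0.002 0.091] [0.003 0.003]
lever_tip {'scene': [([372.0, 308.0], 0.72)], 'side': [([352.0, 197.0], 0.56)]}
[ 0.571 -0.097  0.136] [0.003 0.003]
pivot {'scene': [([372.0, 310.0], 0.95)], 'side': [([351.0, 201.0], 0.6), ([294.0, 310.0], 0.21)]}
[ 0.574 -0.095  0.126] [0.002 0.002]
axis {'scene': [([321.0, 315.0], 0.82)], 'side': [([349.0, 252.0], 0.93), ([360.0, 244.0], 0.29)]}
[0.565 0.002 0.055] [0.002 0.002]
jar_small {'scene': [([283.0, 254.0], 0.87)], 'side': [([293.0, 311.0], 0.69)]}
[0.661 0.183 0.037] [0.001 0.001]
dropper_1 {'scene': [([425.0, 392.0], 0.74)], 'side': [([363.0, 192.0], 0.57), ([357.0, 197.0], 0.43)]}
[ 0.552 -0.222  0.052] [0.011 0.011]
rinse_bottle {'scene': [([380.0, 271.0], 0.77)], 'side': [([283.0, 242.0], 0.6)]}
[ 0.73  -0.017  0.05 ] [0.005 0.005]
```

View pics/scene0.png

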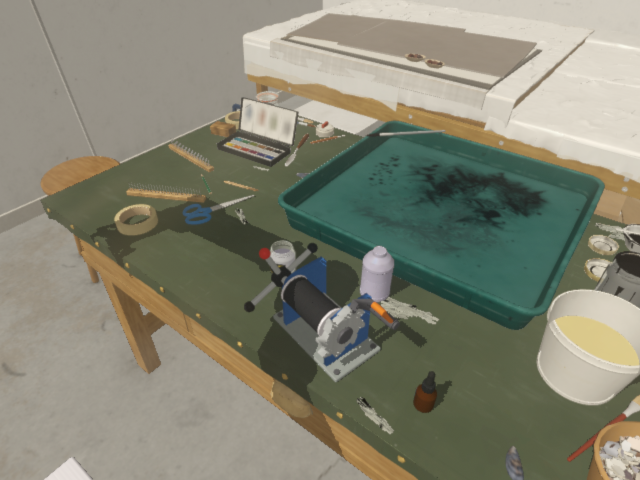

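View pics/side0.png

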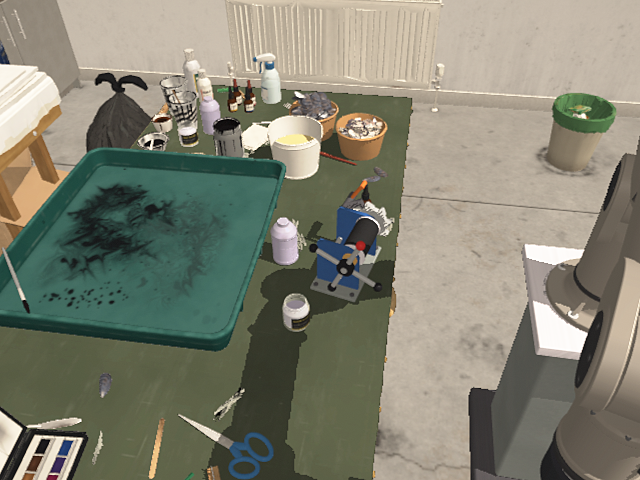

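The scene picture shows the red knob near (265,254), black knobs near (313,247) and (249,306), and the lever near (380,312). In the side picture the red knob is near (360,246) and the lever near (363,188). I'll zoom in on both.

Run:
```python
import cv2,numpy as np
a=cv2.imread('pics/scene0.png')[230:390,235:405];b=cv2.imread('pics/side0.png')[165:305,300:405]
a=cv2.resize(a,None,fx=3.5,fy=3.5,interpolation=3);b=cv2.resize(b,None,fx=4,fy=4,interpolation=3)
print(a.shape,b.shape)
cv2.imwrite('pics/za.png',a);cv2.imwrite('pics/zb.png',b)
```

```text
(560, 595, 3) (560, 420, 3)
```

View pics/za.png

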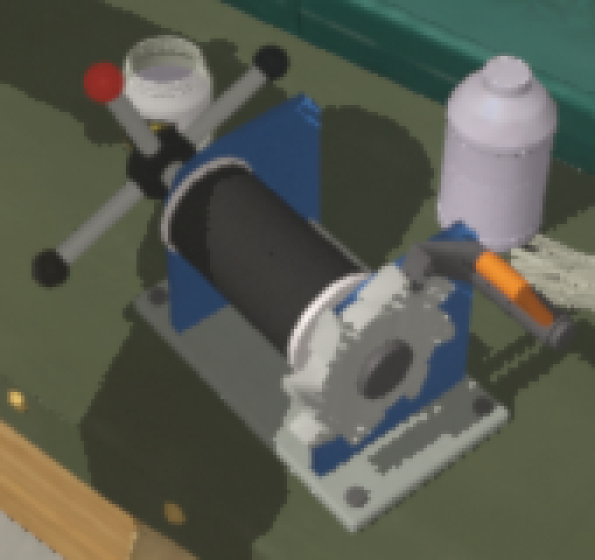

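View pics/zb.png

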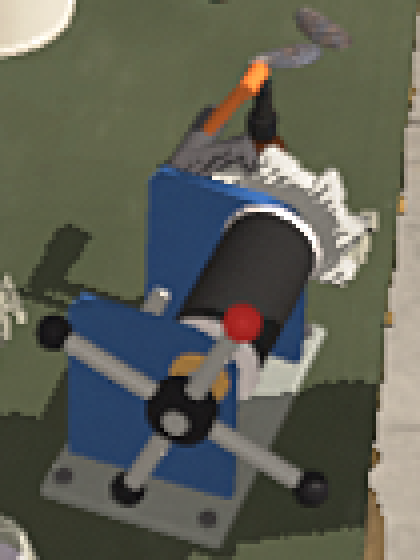

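Zoomed in, the scene picture shows the red knob at (264.7,253.4), black knobs at (312.1,247.7) and (249.3,306.6), and the lever's orange end at about (374,305). In the side picture the red knob is at (360.5,245.8), the other knobs at (313.5,247.8), (378.3,287) and (331.8,287), and the lever tip at (364.5,183). Next I'll fit the feeder pose.

Run:
```python
from h import *
from scipy.optimize import least_squares
C={n:viewer.read_camera(n) for n in('scene','side')}
def kn(w,k):
    a=w-np.pi/8+k*np.pi/2; return [-.03+.08*np.sin(a),.092,.1+.08*np.cos(a)]
ob=[('scene',0,(264.7,253.4)),('scene',1,(312.1,247.7)),('scene',3,(249.3,306.6)),('side',0,(360.5,245.8)),('side',1,(313.5,247.8)),('side',3,(378.3,287)),('side',2,(331.8,287)),
('scene',[.055,-.095,.01],(379.9,347.7)),('scene',[-.055,.095,.01],(273,314.3)),('scene',[-.055,-.095,0],(335.6,381)),('side',[-.055,.095,0],(354.5,302)),('side',[.055,.095,.005],(310.5,288.3))]
def W(p,X): c,s=np.cos(p[2]),np.sin(p[2]); return np.array([p[0]+c*X[0]-s*X[1],p[1]+s*X[0]+c*X[1],X[2]])
def f(p): return np.concatenate([np.subtract(proj(C[n],W(p,kn(p[3],k) if isinstance(k,int) else k)),u) for n,k,u in ob])
r=least_squares(f,[.56,0,0,0],loss='soft_l1');p=r.x;print(p,np.degrees(p[2]));print(f(p).reshape(-1,2).round(1).tolist())
np.save('p.npy',p)
def tip(a): t=a-np.radians(32);return [.035+.053*np.sin(t),-.116,.12+.053*np.cos(t)]
for nm,X in dict(red=kn(p[3],0),red1=kn(np.pi/4,0),tip0=tip(0),tip1=tip(1.1),pivot=[.035,-.116,.12],hub=[-.03,.092,.1]).items(): print(nm,W(p,X).round(4),[np.round(proj(C[n],W(p,X))) .tolist()for n in C])
for t in('jar_small','dropper_1','rinse_bottle'):
    for n in C:
        for d in cut_out(n,t)[:1]:
            m=d['pixels'];ys,xs=np.nonzero(m);o,dr=ray(C[n],(xs.mean(),ys.max()-3)); print(t,n,(o-dr*o[2]/dr[2]).round(3),xs.min(),xs.max(),ys.min(),ys.max())
```

```text
[ 0.57014439 -0.00066149 -0.22617893 -0.00915538] -12.959097870900395
[[-0.5, -0.9], [-0.2, -0.9], [-0.3, -0.9], [0.4, -0.9], [0.3, -0.6], [-0.2, -0.8], [0.4, -0.7], [1.1, -1.5], [-1.0, -0.7], [-0.2, 1.4], [0.7, 0.2], [-0.5, -1.1]]
red [0.531  0.1027 0.1736] [[264.0, 253.0], [361.0, 245.0]]
red1 [0.5914 0.0889 0.1739] [[293.0, 238.0], [333.0, 237.0]]
tip0 [ 0.5509 -0.1153  0.1649] [[378.0, 308.0], [363.0, 184.0]]
tip1 [ 0.6049 -0.1277  0.1654] [[403.0, 291.0], [341.0, 179.0]]
pivot [ 0.5782 -0.1216  0.12  ] [[388.0, 318.0], [351.0, 197.0]]
hub [0.5615 0.0957 0.1   ] [[281.0, 276.0], [346.0, 267.0]]
jar_small scene [0.671 0.193 0.   ] 270 295 240 266
dropper_1 scene [ 0.546 -0.226  0.   ] 413 436 371 412
dropper_1 side [ 0.557 -0.271 -0.   ] 361 370 187 202
rinse_bottle scene [ 0.709 -0.031  0.   ] 360 393 246 301
rinse_bottle side [ 0.724  0.004 -0.   ] 271 297 218 265
```

```bash
cat >> h.py <<'E'
def F(X):
    p=np.load('p.npy');c,s=np.cos(p[2]),np.sin(p[2]);return np.array([p[0]+c*X[0]-s*X[1],p[1]+s*X[0]+c*X[1],X[2]])
def d(*Xw):
    o=telemetry.get_obs();M=rot(o['tool_rot']);p=np.load('p.npy');c,s=np.cos(p[2]),np.sin(p[2])
    q=o['eef_pos']-np.array([p[0],p[1],0]);print('t',round(o['t'],2),'feeder pos',np.round([c*q[0]+s*q[1],-s*q[0]+c*q[1],q[2]],4),'F',np.round(o['contact_force'],1),'tool x yaw',np.degrees(np.arctan2(M[1,0],M[0,0])).round(1))
    for X in Xw: print(np.round(M.T@(np.array(X)-o['eef_pos']),4))
E
python3 -c "
from h import *
d([.40,.40,.24],[.46,.2,.24],F([-.035,-.118,.24]),F([-.035,-.118,.15]))"
```

```text
t 1.5 feeder pos [-0.4518  0.5397  0.2313] F [ 0.  -0.9  0. ] tool x yaw 158.2
[-0.2227 -0.155  -0.0087]
[-0.3527 -0.3184 -0.0087]
[-0.5131 -0.5857 -0.0087]
[-0.5131 -0.5857  0.0813]
```

```bash
python3 -m crank '[{"delta_rot":[0,0,-4],"xyz":[-0.04,-0.028,-0.009],"fingers":1},{"delta_rot":[0,0,-8.8],"xyz":[-0.08,-0.056,-0.009],"fingers":1},{"delta_rot":[0,0,-8.8],"xyz":[-0.12,-0.084,-0.009],"fingers":1},{"delta_rot":[0,0,-8.8],"xyz":[-0.16,-0.112,-0.009],"fingers":1},{"delta_rot":[0,0,-8.8],"xyz":[-0.2,-0.14,-0.009],"fingers":1},{"delta_rot":[0,0,-8.8],"xyz":[-0.23,-0.18,-0.009],"fingers":1},{"delta_rot":[0,0,-8.8],"xyz":[-0.26,-0.22,-0.009],"fingers":1},{"delta_rot":[0,0,-8.8],"xyz":[-0.29,-0.26,-0.009],"fingers":1},{"delta_rot":[0,0,-8.8],"xyz":[-0.32,-0.295,-0.009],"fingers":1},{"delta_rot":[0,0,-8.8],"xyz":[-0.35,-0.32,-0.009],"fingers":1}]' 60
python3 -c "
from h import *
d(F([-.035,-.118,.24]),F([-.035,-.118,.15]))"
```

```text
t: 2.5
eef_pos: [0.457, 0.1966, 0.2407]
tool_rot: [0.0, 0.114, 0.993, 0.0]
contact_force: [-0.1, 0.7, 0.3]
gripper_width: 0.007
grasp_force: 0.0
t 2.5 feeder pos [-0.1545  0.1668  0.2407] F [-0.1  0.7  0.3] tool x yaw 166.9
[-0.1203 -0.2845  0.0006]
[-0.1202 -0.2845  0.0906]
```

```bash
python3 -m crank '[{"delta_rot":[0,0,0],"xyz":[-0.02,-0.045,0],"fingers":1},{"delta_rot":[0,0,0],"xyz":[-0.04,-0.09,0],"fingers":1},{"delta_rot":[0,0,0],"xyz":[-0.06,-0.135,0],"fingers":1},{"delta_rot":[0,0,0],"xyz":[-0.08,-0.18,0],"fingers":1},{"delta_rot":[0,0,0],"xyz":[-0.1,-0.225,0],"fingers":1},{"delta_rot":[0,0,0],"xyz":[-0.12,-0.27,0],"fingers":1},{"delta_rot":[0,0,0],"xyz":[-0.12,-0.284,0],"fingers":1},{"delta_rot":[0,0,0],"xyz":[-0.12,-0.284,0.03],"fingers":1},{"delta_rot":[0,0,0],"xyz":[-0.12,-0.284,0.06],"fingers":1},{"delta_rot":[0,0,0],"xyz":[-0.12,-0.284,0.06],"fingers":1}]'
python3 - <<'E'
from h import *
d(F([-.035,-.118,.15]))
c=viewer.read_camera('scene');s=viewer.read_camera('side')
a=cv2.resize(c['img'][200:380,280:460],None,fx=2.2,fy=2.2);b=cv2.resize(s['img'][130:310,290:470],None,fx=2.2,fy=2.2)
cv2.imwrite('pics/v1.png',np.hstack([a,b])[:,:,::-1])
E
```

```text
t: 3.5
eef_pos: [0.507, -0.1033, 0.1772]
tool_rot: [-0.003, 0.113, 0.994, -0.0]
contact_force: [-0.8, 0.6, 0.4]
gripper_width: -0.005
grasp_force: 0.0
t 3.5 feeder pos [-0.0385 -0.1142  0.1772] F [-0.8  0.6  0.4] tool x yaw 167.0
[-0.0037 -0.0038  0.0272]
```

View pics/v1.png

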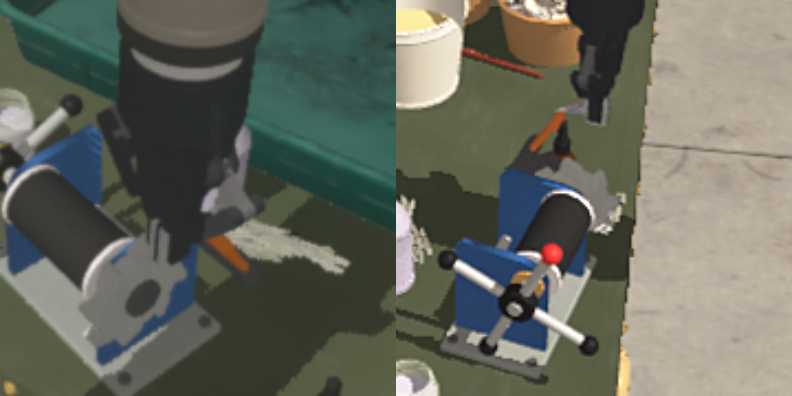

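The shut fingers (side crop, about (597,110)) are on the robot side of the orange lever tip, at about (560,112). I'll lower and push.

```bash
python3 -m crank '[{"delta_rot":[0,0,0],"xyz":[0,0,0.027],"fingers":1},{"delta_rot":[0,0,0],"xyz":[0,0,0.027],"fingers":1},{"delta_rot":[0,0,0],"xyz":[-0.015,0,0.027],"fingers":1},{"delta_rot":[0,0,0],"xyz":[-0.028,0,0.027],"fingers":1},{"delta_rot":[0,0,0],"xyz":[-0.04,0,0.027],"fingers":1},{"delta_rot":[0,0,0],"xyz":[-0.05,0,0.027],"fingers":1},{"delta_rot":[0,0,0],"xyz":[-0.06,0,0.027],"fingers":1},{"delta_rot":[0,0,0],"xyz":[-0.068,0,0.027],"fingers":1},{"delta_rot":[0,0,0],"xyz":[-0.068,0,0.027],"fingers":1},{"delta_rot":[0,0,0],"xyz":[-0.068,0,0.027],"fingers":1}]'
python3 - <<'E'
from h import *
d(F([.033,-.118,.15]))
for n in('scene','side'):
    c=viewer.read_camera(n);cv2.imwrite(f'pics/{n}2.png',c['img'][:,:,::-1])
    print(n,[(np.round(x['pixel']),round(x['score'],2)) for x in search_frame(n,'lever_tip')])
E
```

```text
t: 4.6
eef_pos: [0.5758, -0.1196, 0.1531]
tool_rot: [-0.0, 0.113, 0.994, -0.0]
contact_force: [-0.2, -0.3, -0.2]
gripper_width: 0.001
grasp_force: 0.0
t 4.6 feeder pos [ 0.0322 -0.1147  0.1531] F [-0.2 -0.3 -0.2] tool x yaw 167.0
[-0.0008 -0.0033  0.0031]
scene [(array([379., 308.]), 0.59)]
side [(array([345., 190.]), 0.64)]
```

```bash
python3 -m crank '[{"delta_rot":[0,0,0],"xyz":[0.03,0,0],"fingers":1},{"delta_rot":[0,0,0],"xyz":[0.05,0,-0.04],"fingers":1},{"delta_rot":[0,0,0],"xyz":[0.08,0,-0.075],"fingers":1},{"delta_rot":[0,0,0],"xyz":[0.1,0.035,-0.075],"fingers":1},{"delta_rot":[0,0,0],"xyz":[0.12,0.075,-0.075],"fingers":1},{"delta_rot":[0,0,0],"xyz":[0.135,0.12,-0.075],"fingers":1},{"delta_rot":[0,0,0],"xyz":[0.14,0.165,-0.075],"fingers":1},{"delta_rot":[0,0,0],"xyz":[0.14,0.206,-0.075],"fingers":1},{"delta_rot":[0,0,0],"xyz":[0.14,0.206,-0.075],"fingers":1},{"delta_rot":[0,0,0],"xyz":[0.14,0.206,-0.075],"fingers":1}]'
python3 - <<'E'
from h import *
d(F([-.11,.092,.152]),F([-.0262,.092,.152]))
c=viewer.read_camera('scene');s=viewer.read_camera('side')
a=cv2.resize(c['img'][200:380,235:415],None,fx=2.2,fy=2.2);b=cv2.resize(s['img'][150:330,270:450],None,fx=2.2,fy=2.2)
cv2.imwrite('pics/v2.png',np.hstack([a,b])[:,:,::-1])
E
```

```text
t: 5.8
eef_pos: [0.4857, 0.1132, 0.2282]
tool_rot: [-0.0, 0.112, 0.994, -0.0]
contact_force: [0.2, -0.5, -0.1]
gripper_width: -0.002
grasp_force: 0.0
t 5.8 feeder pos [-0.1078  0.0921  0.2282] F [ 0.2 -0.5 -0.1] tool x yaw 167.1
[ 0.0022 -0.      0.0762]
[-0.0816 -0.0001  0.0762]
```

View pics/v2.png

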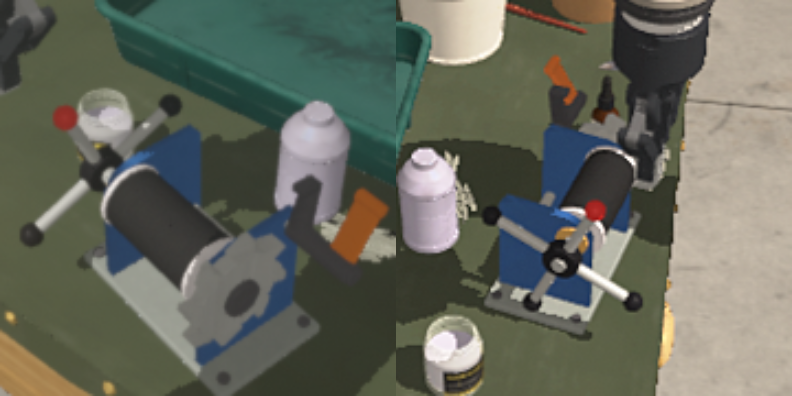

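The lever is tipped over and the pawl is up; the wheel hasn't moved (red knob at (65,117) in the left crop). Next I'll push the red spoke.

```bash
python3 -m crank '[{"delta_rot":[0,0,0],"xyz":[0,0,0.04],"fingers":1},{"delta_rot":[0,0,0],"xyz":[0,0,0.076],"fingers":1},{"delta_rot":[0,0,0],"xyz":[-0.02,0,0.076],"fingers":1},{"delta_rot":[0,0,0],"xyz":[-0.03,0,0.076],"fingers":1},{"delta_rot":[0,0,0],"xyz":[-0.04,0,0.076],"fingers":1},{"delta_rot":[0,0,0],"xyz":[-0.05,0,0.076],"fingers":1},{"delta_rot":[0,0,0],"xyz":[-0.06,0,0.076],"fingers":1},{"delta_rot":[0,0,0],"xyz":[-0.07,0,0.076],"fingers":1},{"delta_rot":[0,0,0],"xyz":[-0.078,0,0.076],"fingers":1},{"delta_rot":[0,0,0],"xyz":[-0.078,0,0.076],"fingers":1}]'
cat > w.py <<'E'
from h import *
from scipy.optimize import minimize_scalar
d()
C={n:viewer.read_camera(n) for n in('scene','side')}
ob=[]
for n,c in C.items():
    cv2.imwrite(f'pics/last_{n}.png',c['img'][:,:,::-1])
    im=c['img'].astype(int);m=((im[:,:,0]>110)&(im[:,:,1]<60)&(im[:,:,2]<60)).astype(np.uint8)
    u0=proj(c,F([-.03,.092,.1]))
    k,l,st,ce=cv2.connectedComponentsWithStats(m)
    for i in range(1,k):
        if st[i,4]>8 and np.hypot(*(ce[i]-u0))<70: ob.append((n,ce[i]));print(n,ce[i].round(1),st[i,4])
def kn(a): return F([-.03+.08*np.sin(a-np.pi/8),.092,.1+.08*np.cos(a-np.pi/8)])
for n,u in ob:
    r=minimize_scalar(lambda a:np.sum(np.subtract(proj(C[n],kn(a)),u)**2),bounds=(-.3,1.6),method='bounded');print(n,'wheel',round(r.x,3),'px err',round(r.fun**.5,1))
E
python3 w.py
```

```text
t: 6.9
eef_pos: [0.5631, 0.0948, 0.1521]
tool_rot: [0.0, 0.114, 0.994, -0.0]
contact_force: [0.1, -0.5, 0.1]
gripper_width: -0.003
grasp_force: 0.1
t 6.9 feeder pos [-0.0283  0.0915  0.1521] F [ 0.1 -0.5  0.1] tool x yaw 167.0
scene [291.5 242.9] 14
side [332.7 240.1] 16
scene wheel 0.721 px err 4.5
side wheel 0.786 px err 2.9
```

```bash
python3 -m crank '[{"delta_rot":[0,0,0],"xyz":[0.015,0,0],"fingers":1},{"delta_rot":[0,0,0],"xyz":[0.03,0,-0.02],"fingers":1},{"delta_rot":[0,0,0],"xyz":[0.04,-0.02,-0.06],"fingers":1},{"delta_rot":[0,0,0],"xyz":[0.04,-0.06,-0.085],"fingers":1},{"delta_rot":[0,0,0],"xyz":[0.04,-0.1,-0.085],"fingers":1},{"delta_rot":[0,0,0],"xyz":[0.04,-0.1,-0.085],"fingers":1},{"delta_rot":[0,0,0],"xyz":[0.04,-0.1,-0.085],"fingers":1}]'
python3 w.py
```

```text
t: 7.7
eef_pos: [0.5006, 0.0061, 0.2377]
tool_rot: [0.001, 0.114, 0.993, 0.0]
contact_force: [-0.5, 0.0, -0.0]
gripper_width: 0.002
grasp_force: 0.0
t 7.7 feeder pos [-0.0693 -0.009   0.2377] F [-0.5  0.  -0. ] tool x yaw 166.9
side [333.4 237.9] 44
side wheel 0.761 px err 0.7
```

Wheel is at about 0.76, as wanted. Now to the far side of the lever.

```bash
python3 -m crank '[{"delta_rot":[0,0,0],"xyz":[-0.02,-0.035,0],"fingers":1},{"delta_rot":[0,0,0],"xyz":[-0.05,-0.07,0],"fingers":1},{"delta_rot":[0,0,0],"xyz":[-0.085,-0.1,0],"fingers":1},{"delta_rot":[0,0,0],"xyz":[-0.13,-0.108,0],"fingers":1},{"delta_rot":[0,0,0],"xyz":[-0.17,-0.108,0],"fingers":1},{"delta_rot":[0,0,0],"xyz":[-0.17,-0.108,0],"fingers":1},{"delta_rot":[0,0,0],"xyz":[-0.17,-0.108,0.04],"fingers":1},{"delta_rot":[0,0,0],"xyz":[-0.17,-0.108,0.086],"fingers":1},{"delta_rot":[0,0,0],"xyz":[-0.17,-0.108,0.086],"fingers":1},{"delta_rot":[0,0,0],"xyz":[-0.17,-0.108,0.086],"fingers":1}]'
python3 -c "
from h import *
d(F([.036,-.118,.152]))"
```

```text
t: 8.8
eef_pos: [0.6416, -0.1356, 0.1511]
tool_rot: [-0.001, 0.113, 0.994, 0.0]
contact_force: [-0.4, -0.6, 0.5]
gripper_width: -0.002
grasp_force: 0.0
t 8.8 feeder pos [ 0.0999 -0.1155  0.1511] F [-0.4 -0.6  0.5] tool x yaw 167.1
[ 0.0639 -0.0025 -0.0008]
```

```bash
python3 -m crank '[{"delta_rot":[0,0,0],"xyz":[0.015,0,0],"fingers":1},{"delta_rot":[0,0,0],"xyz":[0.025,0,0],"fingers":1},{"delta_rot":[0,0,0],"xyz":[0.035,0,0],"fingers":1},{"delta_rot":[0,0,0],"xyz":[0.045,0,0],"fingers":1},{"delta_rot":[0,0,0],"xyz":[0.055,0,0],"fingers":1},{"delta_rot":[0,0,0],"xyz":[0.064,0,0],"fingers":1},{"delta_rot":[0,0,0],"xyz":[0.064,0,0],"fingers":1},{"delta_rot":[0,0,0],"xyz":[0.064,0,0],"fingers":1},{"delta_rot":[0,0,0],"xyz":[0.03,0,-0.01],"fingers":1},{"delta_rot":[0,0,0],"xyz":[0.02,0,-0.05],"fingers":1}]'
python3 -m crank '[{"delta_rot":[0,0,0],"xyz":[-0.01,-0.04,-0.04],"fingers":1},{"delta_rot":[0,0,0],"xyz":[-0.01,-0.08,-0.06],"fingers":1},{"delta_rot":[0,0,0],"xyz":[-0.01,-0.12,-0.08],"fingers":1},{"delta_rot":[0,0,0],"xyz":[-0.01,-0.12,-0.08],"fingers":1},{"delta_rot":[0,0,0],"xyz":[-0.01,-0.12,-0.08],"fingers":1},{"delta_rot":[0,0,0],"xyz":[-0.01,-0.12,-0.08],"fingers":1}]'
python3 w.py
python3 - <<'E'
import cv2,numpy as np
f=lambda n,y,x:cv2.resize(cv2.imread(f'pics/last_{n}.png')[y:y+160,x:x+160],None,fx=2.45,fy=2.45,interpolation=3)
cv2.imwrite('pics/v3.png',np.hstack([f('scene',230,245),f('side',155,270)]))
E
```

```text
t: 9.8
eef_pos: [0.6221, -0.1316, 0.1977]
tool_rot: [-0.003, 0.113, 0.994, -0.0]
contact_force: [0.4, 0.3, -0.5]
gripper_width: 0.003
grasp_force: 0.0
t: 10.4
eef_pos: [0.6055, -0.25, 0.2804]
tool_rot: [-0.001, 0.113, 0.994, 0.001]
contact_force: [0.1, -0.2, 0.2]
gripper_width: 0.001
grasp_force: 0.0
t 10.4 feeder pos [ 0.0904 -0.2351  0.2804] F [ 0.1 -0.2  0.2] tool x yaw 167.1
scene [291.9 239.9] 44
side [333.5 237.9] 45
scene wheel 0.747 px err 1.6
side wheel 0.757 px err 0.7
```

View pics/v3.png

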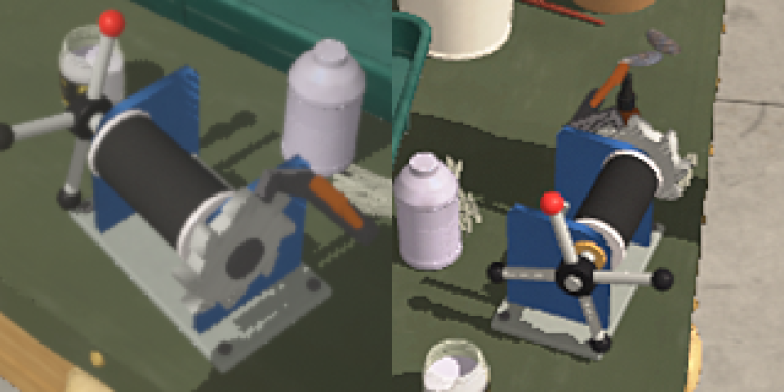

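Left crop: the lever leans toward the robot again with its nose in the teeth. Right crop: red knob at (552,203), one notch over, and bottle and jar still standing. I'll compare the lever area with the start picture to check that the pawl is fully seated.

Run:
```python
import cv2,numpy as np
for n,(y0,y1,x0,x1) in dict(scene=(290,335,360,410),side=(175,205,345,372)).items():
    for k in (n+'0','last_'+n):
        i=cv2.imread(f'pics/{k}.png').astype(int);m=(i[:,:,2]>140)&(i[:,:,1]>50)&(i[:,:,0]<80)&(i[:,:,2]-i[:,:,1]>60)
        ys,xs=np.nonzero(m[y0:y1,x0:x1]);print(k,len(xs),xs.mean()+x0,ys.mean()+y0,xs.min()+x0,ys.min()+y0,xs.max()+x0,ys.max()+y0)
for n,(y0,y1,x0,x1) in dict(scene=(370,413,410,440),side=(216,268,268,300)).items():
    a,b=[cv2.imread(f'pics/{k}.png')[y0:y1,x0:x1].astype(int) for k in(n+'0','last_'+n)];print(n,'bystander diff',np.abs(a-b).mean())
```

```text
scene0 119 378.96638655462186 309.43697478991595 371 302 390 321
last_scene 98 380.96938775510205 310.6530612244898 373 303 391 321
side0 77 359.4805194805195 188.33766233766232 351 181 366 198
last_side 67 358.77611940298505 188.59701492537314 351 181 365 198
scene bystander diff 5.801808785529715
side bystander diff 6.928886217948718
```

Run:
```python
from h import *
viewer.read_camera('side');c=viewer.read_camera('scene');cv2.imwrite('pics/last_scene.png',c['img'][:,:,::-1]);d()
f=lambda k,y,x:cv2.resize(cv2.imread(f'pics/{k}.png')[y:y+36,x:x+50],None,fx=8,fy=8,interpolation=3)
cv2.imwrite('pics/v4.png',np.vstack([np.hstack([f('scene0',295,350),f('last_scene',295,350)]),np.hstack([f('side0',173,340),f('last_side',173,340)])]))
```

```text
t 10.6 feeder pos [ 0.0903 -0.2351  0.2805] F [-0.2  0.4 -1.3] tool x yaw 167.1
```

View pics/v4.png

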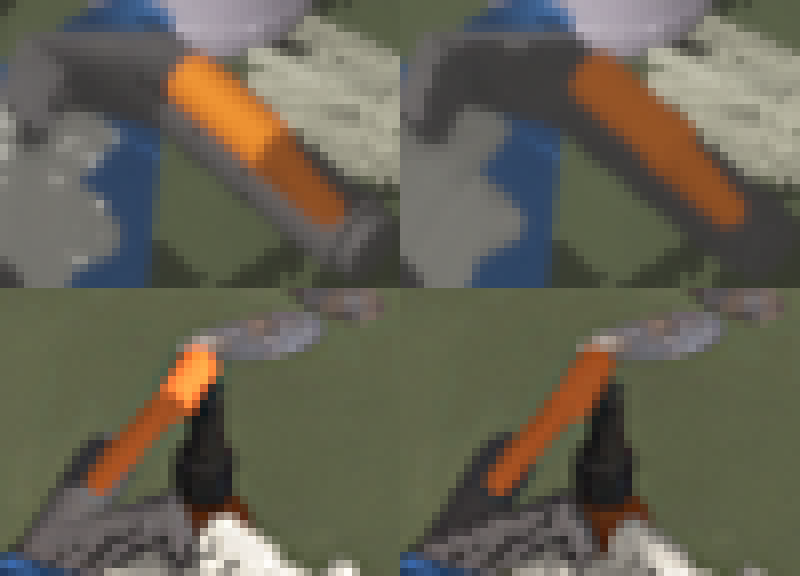

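The lever is in the same place as in the start picture (tip at (180,60) on the left, (580,62) on the right). Only the shading differs, so the pawl is seated.

```bash
python3 -c "
from h import *
print(job.hand_in())"
```

```text
the job is handed in; nothing more can be done
None
```

Handed in: I tipped the pawl up, turned the wheel back one notch (about 0.75 rad in the cameras) and pushed the lever back so the pawl looks fully seated; the jar and bottles look undisturbed, but the hand-in returned no verdict.

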